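Face up a row of sample jars with a facing bar

ROBOT

A 6-joint arm with a two-finger parallel gripper is mounted at the origin on a cart in front of the work surface, level with it; the furniture and walls round the work are solid. World frame = base frame: x ahead of the robot, y to its left, z up, the work surface at z = 0. Lengths are in m, angles in rad, forces in N, time in s.
With the tool pointing down it reaches from about 0.425 to 0.95 m from the base axis. Payload 3.5 kg.
Tool frame: the origin (TCP) lies midway between the tips of the shut fingers; the grasp point (between the pads) lies 19 mm behind it; z points along the fingers, y is the line along which they close (so a half turn about z gives the same grasp; the last joint's range is limited). The gripper opens to 85 mm and grips with 20 to 120 N. Pads are 22 mm wide; open, the fingers measure 114 mm over their backs; the gripper's body (76 mm by 85 mm) begins 54 mm behind the grasp point. The pads swing forward as they close: fully open they stand 13 mm farther back than shut.
Start: joints at [1.154, 0.286, 1.577, -0, 1.279, -0.15], TCP at [0.178, 0.651, 0.231] pointing down, gripper open.
Joint ranges: [-2.77, 2.77], [-0.9, 2.22], [0.21, 2.48], [-1.53, 4.67], [0.24, 2.81], [-2.84, 2.84]. Speed limits (rad/s): [2.79, 2.79, 3.14, 3.14, 3.14, 3.14].

INTERFACE

Orientations are given as a unit quaternion [x, y, z, w].
In Python, from plant import ctrl gives the robot as it stands.
- The arm moves only by the tool arm_command, never from a script. Its argument "steps" is one flat list of numbers, 5 for each row, row after row: the opening in per cent of the stroke, from 0 (shut) to 100 (fully open), then the shift along the tool's x, y, z each as a share of 25 mm, from -1 to 1, then the turn about the tool's z as a share of 0.1 rad, from -1 to 1. In form: [grip, tx, ty, tz, spin, grip, tx, ty, tz, spin, ...]. A call has 1 to 8 rows; each row shifts and turns the commanded pose from where the row before left it, along the tool's axes as they then stand; what a row does not reach is not made up. A row lasts 1/12 s, in which the tool goes at most 41.7 mm and 7.16 degrees, less where a joint would pass 70% of its speed; a pose out of reach is approached as far as the arm can. A call with a number of a shift or a turn outside -1 to 1 is refused whole. A call with a gripper value outside its range is refused whole. The fingers move at their own pace and stop on an object; "squeeze" is the grip in N (left out, the last holds). Time passes only in rows, so rows that do not move let the fingers close. It gives the time, the measured TCP pose, the force, the opening and the grip force at its end, in the units of the state.
- ctrl.get_state(): the state, without advancing time (a new reading comes with each control period).
- ctrl.read_camera(name): name is "scene" or "top" or "wrist"; returns the picture (400x640x3 uint8, red, green, blue); there is no depth.
- ctrl.camera_model(name): a dict with "intrinsics" (3x3 intrinsics, pixels), "rvec" (rotation vector, rad) and "tvec" (3), from world to camera coordinates, as OpenCV has them. Camera axes: x right, y down, z forward; pixel columns grow to the right and rows downward; lengths in m; the calibration is good to about 2 mm. The wrist camera is an equidistant fisheye: a pixel r from the principal point sees the ray r / f radians off the axis. A picture is of the moment at which its call begins: read the wrist's pose just before it. camera_model takes no time and is no camera call; for the wrist camera it gives the pose at the moment of the call.
- ctrl.sign_off(): hands the job in; it is judged then, once.
The state is a dict: "time": time; "qpos": joint angles; "dq": joint speeds; "joint_efforts": joint torques, N m; "eef_pos": TCP position; "tcp_rot": TCP orientation; "contact_force": force on the tool from outside, world axes, zero at the start; "wrist_torque": the same for the moment, N m; "opening": opening from 0.0 (shut) to 1.0 (fully open); "finger_force": force on a finger pad.
Only numpy, scipy, OpenCV 4.12 (cv2) and the standard library are available. Lean on these libraries where they do the work, as an engineer would, in place of code of your own. Each camera call takes 0.05 s, during which the arm holds its last target. There are 200 camera calls.

TASK

Face up the tasting display: draw the wooden facing bar by its free end out from between the cash box and the carton, stand it on the table and let go, then take it again by the middle of its dark grip rib and, with its metal face square across the mouth of the stand, gently push the three jars in until the bar meets the front ends of both side cheeks, so that the jars form one straight row flush with them. Then draw the bar back and leave it standing on its foot on the table, off the stand. Touch the jars only with the bar, keep them upright, and leave the cash box and the carton in their places.

Things in the scene. Friction and masses are not known exactly. Their poses are not given: they have to be found in the camera images.
- stand: Wooden display stand, fixed. Origin at table level, midway on the mouth line (joins the two cheeks' front ends); +x into the stand, +y to its left. Floor board x -86 to 84, y -102 to 102 mm, top 6 mm above the table; in front of the mouth it carries only the jars. Side cheeks x 0 to 76, |y| 91 to 102 mm, top 38 mm above the table; 182 mm clear between them. Back rail x 74 to 84 mm, 52 mm high.
- jar_left: Glass jar of chilli paste, yellow lid, 54 mm diameter, 84 mm high, 0.15 to 0.25 kg, on the stand's floor board at its +y side. Origin: centre of underside, z up. The three jars stand 58 mm apart, each sticking out 14 to 44 mm past the mouth line. Flush: origin at stand x = +26 to 27 mm; 20 mm of free floor then remains behind, so the stand does not stop a jar.
- jar_mid: The same kind of jar, in the middle (stand y = 0).
- jar_right: The same kind of jar, at the stand's -y side (stand y = -58 mm).
- bar: Facing bar, 204 mm long (its y), 0.2 kg, loose. Wooden foot 42 mm deep (x) and 36 mm high, flat metal pushing face at x = +21 mm, back at x = -21 mm; a dark grip rib stands on it along the back. Origin: centre of underside, z up. It starts on its foot between cash box (behind its back) and carton (before its face), 6 mm from each; its +y end sticks out 65 mm towards the robot.
- bar_grip (a point): Grip point of the rib, bar frame x -13, y 0, z 66 mm, axes as the bar's. Rib: 16 mm thick (x -21 to -5), 90 mm long (y -45 to 45), top at z = 86 mm. Between rib and face is an open ledge 26 mm deep at z = 36 mm, so a finger there stays behind the pushing face. In the gap between the boxes there is no room for fingers beside the rib.
- bar_end (a point): Middle of the bar's plain free end, bar frame x 0, y +80, z 24 mm (22 mm from the end face), axes as the bar's; 42 mm wide along x, top at z = 36 mm. Pulled along the bar's +y by 145 mm or more, the bar is clear of the boxes.
- cashbox: Closed blue steel cash box, 164 (x) x 209 (y) x 90 mm high, 0.95 kg, loose; the bar stands along its +y side. Origin: centre of its underside.
- carton: Small brown carton, 66 (x) x 100 (y) x 75 mm high, 0.35 kg, loose; its 100 mm side lies along the bar. Origin: centre of its underside.
There are look-alikes about, which are no part of the job. What is shaped like the jar_right but pink or purple is not meant.

How it is judged:
By the outcome, as a careful person would: the job done as asked, in the order asked, and still so for the second after the job is handed in, with the robot touching nothing.
It also fails if it takes over 61 s, if anything falls off the work surface, if the arm or the gripper's body presses on something with over 40 N, if the wrist force passes 120 N, or if a joint passes its speed limit or range.

## Working session

There is one attempt and no reset: what is moved stays moved. The work goes in short steps, Python scripts to look and compute and a tool call to move; the robot and the scene stay as the last step left them, time stands still between calls to the robot, and variables do not carry over. Pictures are saved under pics/ and viewed, at most 10 in all, crops included, and the job is handed in when it is done.

Besides the shell and the picture viewer there is one more tool, called after "Emit:" in YAML: its name, and indented under it one key for each argument. arm_command: Moves the arm, as the interface text tells. Its arguments: {"type":"object","properties":{"steps":{"type":"array","items":{"type":"number"}},"squeeze":{"type":"number"}},"required":["steps"]}

```bash
mkdir -p pics; ls; cat > h.py <<'E'
import numpy as np, cv2
from plant import ctrl
from scipy.spatial.transform import Rotation as R
def snap(n,f):
    m=ctrl.camera_model(n); im=ctrl.read_camera(n)[:,:,::-1].copy(); cv2.imwrite(f'pics/{f}.png',im); np.save(f'pics/{f}.npy',np.array([m],dtype=object),allow_pickle=True); return im,m
def load(f): return cv2.imread(f'pics/{f}.png'), np.load(f'pics/{f}.npy',allow_pickle=True)[0]
def cast(m,uv,z,fish=False):
    K=np.array(m['intrinsics']);Rm=cv2.Rodrigues(np.array(m['rvec'],float))[0];t=np.array(m['tvec'],float).ravel()
    out=[]
    for u,v in np.atleast_2d(uv):
        a=(u-K[0,2])/K[0,0];b=(v-K[1,2])/K[1,1]
        if fish:
            th=np.hypot(a,b);s=np.sin(th)/max(th,1e-9);d=np.array([a*s,b*s,np.cos(th)])
        else: d=np.array([a,b,1.])
        d=Rm.T@d;c=-Rm.T@t;out.append(c+d*(z-c[2])/d[2])
    return np.array(out)
E
python3 - <<'E'
from h import *
for n in ('top','scene','wrist'):
    im,m=snap(n,n+'0'); print(n,m)
s=ctrl.get_state();print(s)
E
```

```text
pics
top {'intrinsics': array([[445.26471055,   0.        , 318.91093181],
       [  0.        , 445.26471055, 195.9722827 ],
       [  0.        ,   0.        ,   1.        ]]), 'rvec': array([ 2.14553096, -2.19916172,  0.10328837]), 'tvec': array([-0.0601192 ,  0.60912279,  1.22014141])}
scene {'intrinsics': array([[374.43258634,   0.        , 318.40512434],
       [  0.        , 374.43258634, 201.3567684 ],
       [  0.        ,   0.        ,   1.        ]]), 'rvec': array([ 0.57130428, -2.48452563,  1.38417036]), 'tvec': array([0.48068829, 0.23668534, 0.64929003])}
wrist {'intrinsics': array([[309.70691629,   0.        , 321.96078201],
       [  0.        , 309.70691629, 202.80544569],
       [  0.        ,   0.        ,   1.        ]]), 'rvec': array([-2.29088651, -1.74833151, -0.27202375]), 'tvec': array([-0.6740108 , -0.03920314,  0.38067454])}
{'time': 0.15, 'qpos': array([ 1.15399369e+00,  2.87058429e-01,  1.57784520e+00, -1.42033297e-05,
        1.27861428e+00, -1.50008073e-01]), 'dq': array([ 0.00071782, -0.00322668, -0.00373098, -0.00085425,  0.00169454,
       -0.00024701]), 'joint_efforts': array([ 7.82014213e-04, -4.06605756e+01, -2.93139982e+01, -1.38759883e-04,
        3.94627554e-03,  7.58325712e-06]), 'eef_pos': array([0.1777258 , 0.65064637, 0.23019832]), 'tcp_rot': array([ 1.32999906e-01,  9.91115583e-01, -9.26130178e-04, -2.62649494e-04]), 'contact_force': array([-1.0616608 , -0.44552656, -1.02733789]), 'wrist_torque': array([ 0.01600576,  0.01088973, -0.02050651]), 'finger_force': 0.0, 'opening': 1.0025676880537133}
```

View pics/top0.png

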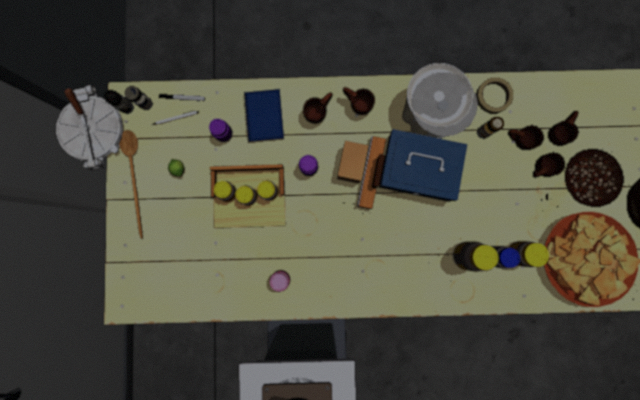

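View pics/scene0.png

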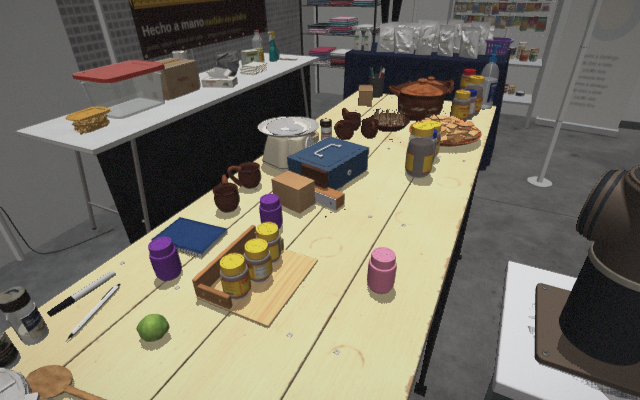

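The top view shows the yellow-lid jars on the stand at (223,190), (245,195) and (266,190). The bar is at about (372,172), its free end near (367,205), with the carton at (352,160) and the cash box at (424,165).

These could be mistaken for the targets:
- **Jars:** purple at (308,165) and (220,129), pink at (279,281), and tall yellow or blue lids at (485,258), (510,258) and (536,255).
- **Bar:** the spoon at (135,185) and the carton.

I choose the strip between the carton and the blue box, and the three jars on the wooden stand.

```bash
python3 - <<'E'
from h import *
im,m=load('top0')
a=cv2.resize(im[115:235,195:475],None,fx=2.85,fy=2.85,interpolation=cv2.INTER_CUBIC)
a=cv2.convertScaleAbs(a,alpha=1.6)
cv2.imwrite('pics/crop1.png',a)
hsv=cv2.cvtColor(im,cv2.COLOR_BGR2HSV)
for p in [(352,160),(367,190),(380,165),(424,165),(250,215),(245,195),(300,215),(378,145),(217,167),(212,185)]: print(p,hsv[p[1],p[0]])
Rm=cv2.Rodrigues(m['rvec'])[0];print('cam',-Rm.T@m['tvec'], cv2.projectPoints(np.array([[0,0,0],[.178,.651,.23],[.5,0,0]]),m['rvec'],m['tvec'],m['intrinsics'],None)[0].reshape(-1,2))
E
```

```text
(352, 160) [ 15 143 125]
(367, 190) [ 13 168 112]
(380, 165) [ 10 177  39]
(424, 165) [110 138  70]
(250, 215) [ 29  95 131]
(245, 195) [ 30 196 125]
(300, 215) [ 30  52 132]
(378, 145) [ 13 173 125]
(217, 167) [ 13 162 123]
(212, 185) [ 12 173 102]
cam [ 0.48869934 -0.07392504  1.27243782] [[296.97170527 418.25871635]
 [  2.6345078  384.31745273]
 [293.47080594 235.15002822]]
```

View pics/crop1.png

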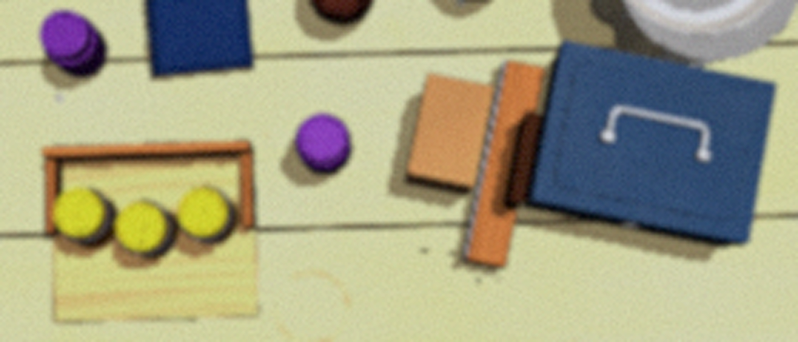

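The crop confirms it: bar with dark rib and pale metal face, its free end at crop (485,263). The stand mouth is between the cheek ends at crop (52,233) and (248,230). Next I measure these.

```bash
python3 - <<'E'
from h import *
im,m=load('top0')
def P(c,z): return cast(m,np.array(c)/2.85+[195-.325,115-.325],z)
print('bar corners',P([(508,62),(546,68),(465,262),(503,267)],.036)[:,:2].round(4))
hsv=cv2.cvtColor(im,cv2.COLOR_BGR2HSV)
up=cv2.resize(hsv,None,fx=4,fy=4,interpolation=cv2.INTER_LINEAR)
def comp(mask,x0,y0,x1,y1):
    mk=np.zeros_like(mask);mk[y0*4:y1*4,x0*4:x1*4]=mask[y0*4:y1*4,x0*4:x1*4]
    c=max(cv2.findContours(mk,cv2.RETR_EXTERNAL,cv2.CHAIN_APPROX_NONE)[0],key=cv2.contourArea);return c[:,0]/4.-.375
wood=cv2.inRange(up,(8,140,75),(18,255,255))
c=comp(wood,355,188,380,212); r=cv2.boxPoints(cv2.minAreaRect(c.astype(np.float32)));w=cast(m,r,.036)[:,:2];print('end rect',w.round(4))
ctr=cast(m,comp(cv2.inRange(up,(8,140,75),(18,255,255)),355,130,390,212),.036)[:,:2]
print('bar wood extents x',ctr[:,0].min(),ctr[:,0].max())
# left edge per row
pts=[]
for v in np.arange(146,206,2):
    row=wood[int(v*4)+1,355*4:385*4]; 
    ys=np.where(row>0)[0]/4.+355
    if v>178: pts.append((v,ys.min(),ys.max()))
pts=np.array(pts)
for k in (1,2):
    q=cast(m,np.c_[pts[:,k],pts[:,0]],.036)[:,:2];f=np.polyfit(q[:,0],q[:,1],1);print('edge',k,f)
y=cv2.inRange(up,(25,150,90),(34,255,255))
for b in [(210,175,234,203),(234,175,256,208),(256,175,280,203)]:
    c=comp(y,*b);(u,v),rr=cv2.minEnclosingCircle(c.astype(np.float32));print('jar',cast(m,(u,v),.084)[0].round(4),rr/445*1.19)
print('cheek ends outer/inner L',P([(47,233),(58,233),(242,230),(253,229)],.038)[:,:2].round(4))
print('back rail corners',P([(45,147),(252,142),(45,158),(250,152)],.052)[:,:2].round(4))
print('board front',P([(55,321),(258,316)],.006)[:,:2].round(4))
print('carton top',P([(429,75),(493,84),(407,178),(470,187)],.075)[:,:2].round(4))
print('cash top',P([(565,42),(775,85),(533,202),(747,242)],.09)[:,:2].round(4))
E
```

```text
bar corners [[ 0.7719 -0.2318]
 [ 0.765  -0.2692]
 [ 0.5744 -0.1827]
 [ 0.5686 -0.2196]]
end rect [[ 0.5764 -0.1858]
 [ 0.6315 -0.1992]
 [ 0.623  -0.2347]
 [ 0.568  -0.2211]]
bar wood extents x 0.5706822197835715 0.7705874685647263
edge 1 [-0.14451679 -0.10667338]
edge 2 [ 0.1616884  -0.32292286]
jar [0.6277 0.1849 0.084 ] 0.023712557696224594
jar [0.6123 0.1265 0.084 ] 0.023898141218035407
jar [0.6249 0.0686 0.084 ] 0.02377241265371944
cheek ends outer/inner L [[0.6127 0.225 ]
 [0.6125 0.2142]
 [0.611  0.0343]
 [0.6117 0.0236]]
back rail corners [[0.6954 0.2234]
 [0.6953 0.022 ]
 [0.6846 0.2234]
 [0.6856 0.0241]]
board front [[0.5277 0.2249]
 [0.5277 0.0226]]
carton top [[ 0.7522 -0.1507]
 [ 0.7419 -0.2117]
 [ 0.6531 -0.1267]
 [ 0.643  -0.1864]]
cash top [[ 0.7775 -0.2797]
 [ 0.7311 -0.4766]
 [ 0.6254 -0.2435]
 [ 0.5829 -0.4421]]
```

Emit:
arm_command:
  steps: [100,-1,-1,0,-0.27,100,-1,-1,0,0,100,-1,-1,0,0,100,-1,-1,0,0,100,-1,-1,0,0,100,-1,-1,0,0,100,-1,-1,0,0,100,-1,-1,0,0]

```text
time: 0.82
eef_pos: [0.3242, 0.4072, 0.231]
tcp_rot: [0.119, 0.993, -0.0, -0.0]
contact_force: [1.1, 0.4, 0.8]
opening: 1.001
finger_force: 0.0
```

Emit:
arm_command:
  steps: [100,-1,-1,0,0,100,-1,-1,0,0,100,-1,-1,0,0,100,-1,-1,0,0,100,-1,-1,0,0,100,-1,-1,0,0,100,-1,-1,0,0,100,-1,-1,0,0]

```text
time: 1.48
eef_pos: [0.471, 0.1654, 0.2312]
tcp_rot: [0.12, 0.993, 0.0, -0.0]
contact_force: [-0.3, 0.2, -0.4]
opening: 0.999
finger_force: 0.0
```

Emit:
arm_command:
  steps: [100,-1,-1,0,0,100,-1,-1,0,0,100,-1,-1,0,0,100,-1,-1,0,0,100,-1,-1,0,0,100,-0.5,-1,0,0,100,0,-1,0,0,100,0,0,0,0]

```text
time: 2.15
eef_pos: [0.5624, -0.0394, 0.2307]
tcp_rot: [0.122, 0.993, -0.001, -0.001]
contact_force: [-0.1, -0.1, -0.7]
opening: 0.998
finger_force: 0.0
```

Emit:
arm_command:
  steps: [100,-0.4,-1,0,0,100,-0.4,-1,0,0,100,-0.4,-1,0,0,100,-0.4,-1,0,0,100,-0.4,-1,0,0,100,-0.4,-1,0,0,100,-0.2,-0.2,0,0,100,0,0,0,0]

```text
time: 2.82
eef_pos: [0.5892, -0.2025, 0.2309]
tcp_rot: [0.121, 0.993, 0.0, -0.0]
contact_force: [-0.4, 1.2, 0.4]
opening: 0.998
finger_force: 0.0
```

```bash
python3 - <<'E'
from h import *
s=ctrl.get_state();print(s['eef_pos'],s['tcp_rot'])
im,m=snap('wrist','w1');print(m)
E
```

```text
[ 0.58920094 -0.20246427  0.23087119] [ 1.20654689e-01  9.92694480e-01  2.91963097e-04 -1.75476381e-04]
{'intrinsics': array([[309.70691629,   0.        , 321.96078201],
       [  0.        , 309.70691629, 202.80544569],
       [  0.        ,   0.        ,   1.        ]]), 'rvec': array([-2.27193073, -1.77824875, -0.27977566]), 'tvec': array([ 0.05493598, -0.63059022,  0.19124383])}
```

View pics/w1.png

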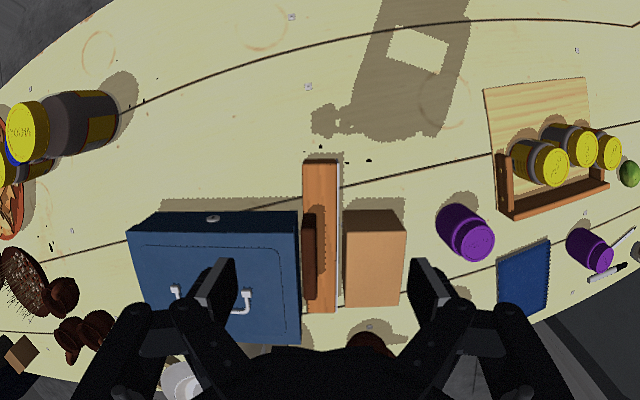

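The wrist view shows the bar's free end at rows about 158–163, columns 303–341 including the metal strip. The cash box is to its left (128–301), the carton to its right (343–406), and the path is clear.

```bash
python3 - <<'E'
from h import *
im,m=load('w1')
s=ctrl.get_state();T=R.from_quat(s['tcp_rot']).as_matrix()
for nm,uv,z in [('endL',(303,163),.036),('endR',(341,163),.036),('midL',(302,215),.036),('midR',(342,215),.036),('box edge',(300,232),.09),('carton edge',(343,224),.075),('rib end',(308.5,214),.086)]:
    p=cast(m,uv,z,True)[0];print(nm,p.round(4),'tool',((p-s['eef_pos'])@T).round(4))
E
```

```text
endL [ 0.5683 -0.2188  0.036 ] tool [ 0.0157 -0.0223  0.1948]
endR [ 0.5785 -0.1779  0.036 ] tool [0.0156 0.0199 0.1949]
midL [ 0.6273 -0.2357  0.036 ] tool [-0.0456 -0.0246  0.1948]
midR [ 0.6385 -0.1904  0.036 ] tool [-0.0457  0.022   0.1948]
box edge [ 0.6261 -0.2341  0.09  ] tool [-0.044  -0.0233  0.1408]
carton edge [ 0.634  -0.1909  0.075 ] tool [-0.0415  0.0206  0.1558]
rib end [ 0.6109 -0.2215  0.086 ] tool [-0.0263 -0.0147  0.1448]
```

Emit:
arm_command:
  steps: [100,0.1,-0.05,1,0,100,0,0,1,0,100,0,0,1,0,100,0,0,1,0,100,0,0,1,0,100,0,0,1,0,100,0,0,1,0,100,0,0,1,0]

```text
time: 3.53
eef_pos: [0.5862, -0.1998, 0.0304]
tcp_rot: [0.119, 0.993, 0.0, -0.0]
contact_force: [-0.1, 0.3, 0.0]
opening: 1.0
finger_force: 0.0
```

Emit:
arm_command:
  steps: [100,0,0,0.6,0,100,0,0,0.2,0,100,0,0,0,0,100,0,0,0,0]

```text
time: 3.87
eef_pos: [0.5868, -0.2013, 0.0121]
tcp_rot: [0.119, 0.993, -0.0, 0.0]
contact_force: [0.4, -0.1, 1.2]
opening: 0.997
finger_force: 0.0
```

Emit:
arm_command:
  steps: [100,0,-0.1,0.1,0,80,0,0,0,0,60,0,0,0,0,45,0,0,0,0,30,0,0,0,0,30,0,0,0,0,30,0,0,0,0,30,0,0,0,0]
  squeeze: 40

```text
time: 4.53
eef_pos: [0.5862, -0.205, 0.0097]
tcp_rot: [0.12, 0.993, -0.0, 0.001]
contact_force: [-1.0, 0.9, 3.9]
opening: 0.484
finger_force: 42.4
```

Emit:
arm_command:
  steps: [30,0.4,0,0,0,30,0.7,0,0,0,30,0.8,0,0,0,30,0.8,0,0,0,30,0.8,0,0,0,30,0.8,0,0,0,30,0.8,0,0,0,30,0.8,0,0,0]

```text
time: 5.2
eef_pos: [0.4431, -0.1702, 0.0097]
tcp_rot: [0.12, 0.993, -0.001, 0.002]
contact_force: [4.0, -0.8, 4.0]
opening: 0.487
finger_force: 42.3
```

Emit:
arm_command:
  steps: [30,0.3,0,0,0,30,0.2,0,0,0,30,0,0,0,0]

```text
time: 5.45
eef_pos: [0.4303, -0.167, 0.0097]
tcp_rot: [0.12, 0.993, -0.0, 0.0]
contact_force: [-1.7, 0.6, 8.0]
opening: 0.487
finger_force: 42.9
```

```bash
python3 - <<'E'
from h import *
im,m=snap('top','t2')
a=cv2.resize(im[115:275,195:475],None,fx=2.85,fy=2.85,interpolation=cv2.INTER_CUBIC)
cv2.imwrite('pics/t2c.png',cv2.convertScaleAbs(a,alpha=1.6))
E
```

```text
(no output)
```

View pics/t2c.png

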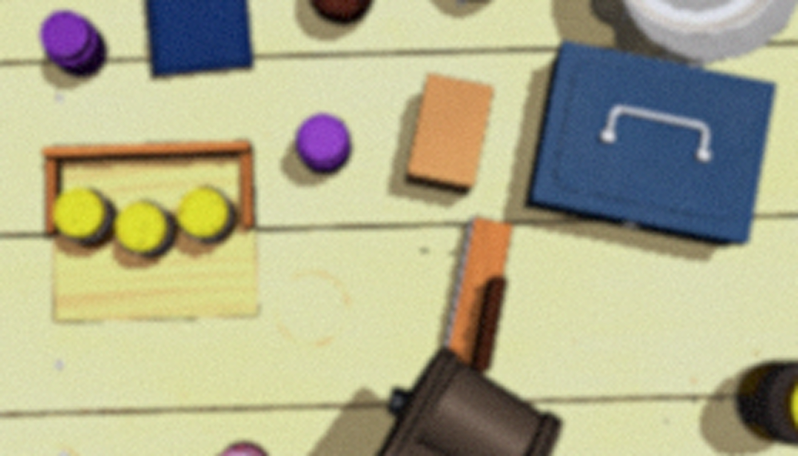

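The bar is out, its far end at crop (492,222). The carton and cash box are at the same pixels as before. Now I release it and rise.

Emit:
arm_command:
  steps: [60,0,0,0,0,100,0,0,0,0,100,0,0,0,0,100,0,0,0,0,100,0,0,0,0,100,0,0,0,0,100,0,0,-0.5,0,100,0,0,-1,0]

```text
time: 6.17
eef_pos: [0.4277, -0.165, 0.0437]
tcp_rot: [0.12, 0.993, 0.002, -0.004]
contact_force: [0.9, -0.7, 0.2]
opening: 0.999
finger_force: 0.0
```

Emit:
arm_command:
  steps: [100,0,0,-1,0,100,0,0,-1,0,100,0,0,-1,0,100,0,0,-1,0,100,-0.9,-0.13,0,0,100,-0.9,-0.13,0,0,100,-0.9,-0.13,0,0,100,-0.8,-0.1,0,0]

```text
time: 6.83
eef_pos: [0.5134, -0.1998, 0.1466]
tcp_rot: [0.12, 0.993, -0.0, 0.0]
contact_force: [-0.7, -0.4, -0.2]
opening: 1.001
finger_force: 0.0
```

Emit:
arm_command:
  steps: [100,0,0,0,0,100,0,0,0,0]

```text
time: 7.0
eef_pos: [0.5124, -0.1993, 0.1459]
tcp_rot: [0.119, 0.993, 0.0, -0.001]
contact_force: [0.5, -0.2, -0.3]
opening: 0.999
finger_force: 0.0
```

```bash
python3 - <<'E'
from h import *
s=ctrl.get_state();print(s['eef_pos'],s['tcp_rot'])
im,m=snap('wrist','w2')
E
```

```text
[ 0.51235434 -0.19926469  0.14586176] [ 1.19441559e-01  9.92840982e-01  2.59632787e-04 -6.56582384e-04]
```

View pics/w2.png

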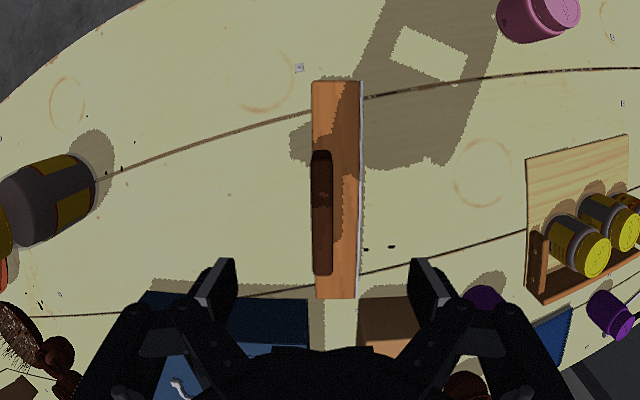

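The bar is standing on its foot: near end at row 81 (cols 313–362), far end at row 298 (316–355), rib at cols 312–333, rows 150–276.

```bash
python3 - <<'E'
from h import *
im,m=load('w2')
s=ctrl.get_state();T=R.from_quat(s['tcp_rot']).as_matrix()
for nm,uv,z in [('nL',(312,82),.036),('nR',(362,82),.036),('fL',(316,297),.036),('fR',(355,297),.036),('ribtop far L',(313,274),.086),('ribtop far R',(332,274),.086),('ribtop near L',(312,162),.086),('ribtop near R',(332,162),.086),('ribbase nearL',(312,151),.036)]:
    p=cast(m,uv,z,True)[0];print(nm,'tool',((p-s['eef_pos'])@T*1000).round(1))
E
```

```text
nL tool [ 97.9  -8.2 109.9]
nR tool [ 98.4  32.  109.9]
fL tool [-101.2   -6.2  109.5]
fR tool [-101.6   32.4  109.5]
ribtop far L tool [-44.4  -7.1  59.6]
ribtop far R tool [-44.4   7.3  59.6]
ribtop near L tool [40.9 -6.9 59.7]
ribtop near R tool [40.9  6.4 59.8]
ribbase nearL tool [ 41.1  -8.4 109.7]
```

Emit:
arm_command:
  steps: [100,-0.07,0,1,0,100,0,0,1,0,100,0,0,1,0,100,0,0,0.8,0,100,0,0,0.15,0,80,0,0,0,0,50,0,0,0,0,40,0,0,0,0]
  squeeze: 80

```text
time: 7.72
eef_pos: [0.5149, -0.2003, 0.0494]
tcp_rot: [0.12, 0.993, -0.001, 0.001]
contact_force: [-0.2, -1.1, -0.1]
opening: 0.603
finger_force: 0.0
```

Emit:
arm_command:
  steps: [20,0,0,0,0,10,0,0,0,0,5,0,0,0,0,5,0,0,0,0,5,0,0,0,0,5,0,0,0,0]

```text
time: 8.22
eef_pos: [0.5149, -0.2002, 0.0489]
tcp_rot: [0.12, 0.993, -0.0, 0.001]
contact_force: [-0.4, 0.9, 5.0]
opening: 0.178
finger_force: 78.7
```

Emit:
arm_command:
  steps: [5,0,0,-0.6,0,5,0,0,-0.6,0,5,0,0.7,0,0,5,0,1,0,0,5,0,1,0,0,5,0,0.8,0,0.5,5,0,0,0,1,5,0,0,0,1]

```text
time: 8.88
eef_pos: [0.534, -0.113, 0.0763]
tcp_rot: [0.244, 0.97, 0.0, -0.001]
contact_force: [-1.3, -0.6, -2.2]
opening: 0.176
finger_force: 78.3
```

Emit:
arm_command:
  steps: [5,0,0,0,1,5,0,0,0,1,5,0,0,0,1,5,0,0,0,1,5,0,0,0,1,5,0,0,0,1,5,0,0,0,1,5,0,0,0,1]

```text
time: 9.55
eef_pos: [0.5338, -0.1144, 0.0764]
tcp_rot: [0.603, 0.798, -0.0, -0.001]
contact_force: [-0.2, 0.2, -1.5]
opening: 0.177
finger_force: 78.4
```

Emit:
arm_command:
  steps: [5,0,0,0,1,5,0,0,0,1,5,0,0,0,0.8,5,0,0,0,0,5,0,0,0,0]

```text
time: 9.97
eef_pos: [0.5341, -0.1144, 0.0767]
tcp_rot: [0.706, 0.708, -0.0, -0.001]
contact_force: [-0.5, -0.2, -1.9]
opening: 0.177
finger_force: 78.4
```

```bash
python3 - <<'E'
from h import *
s=ctrl.get_state();print(s['eef_pos'],s['qpos'].round(2));print(R.from_quat(s['tcp_rot']).as_matrix().round(4))
E
```

```text
[ 0.53410509 -0.11444239  0.07670958] [-0.4   0.19  2.   -0.    0.95 -0.4 ]
[[-3.1e-03  1.0e+00 -1.6e-03]
 [ 1.0e+00  3.1e-03  6.0e-04]
 [ 6.0e-04 -1.6e-03 -1.0e+00]]
```

Emit:
arm_command:
  steps: [5,0.5,-0.8,0,0,5,1,-0.8,0,0,5,1,0,0,0,5,1,0,0,0,5,1,0,0,0,5,1,0,0,0,5,1,0,0,0,5,1,0,0,0]

```text
time: 10.63
eef_pos: [0.4941, 0.0739, 0.0773]
tcp_rot: [0.706, 0.708, -0.0, -0.0]
contact_force: [0.4, 0.3, -1.8]
opening: 0.177
finger_force: 78.7
```

Emit:
arm_command:
  steps: [5,1,0,0,0,5,0.8,0,0,0,5,0.2,0,0,0,5,0,0,0,0,5,0,0,0,0]

```text
time: 11.05
eef_pos: [0.4944, 0.1225, 0.0773]
tcp_rot: [0.706, 0.708, -0.0, 0.0]
contact_force: [-0.1, 0.5, -1.3]
opening: 0.174
finger_force: 78.6
```

```bash
python3 - <<'E'
from h import *
s=ctrl.get_state();print(s['eef_pos']);print(R.from_quat(s['tcp_rot']).as_matrix().round(4)[0])
im,m=snap('wrist','w3');snap('top','t3');snap('scene','s3')
E
```

```text
[0.49435781 0.12245871 0.07732197]
[-2.6e-03  1.0e+00 -5.0e-04]
```

View pics/w3.png

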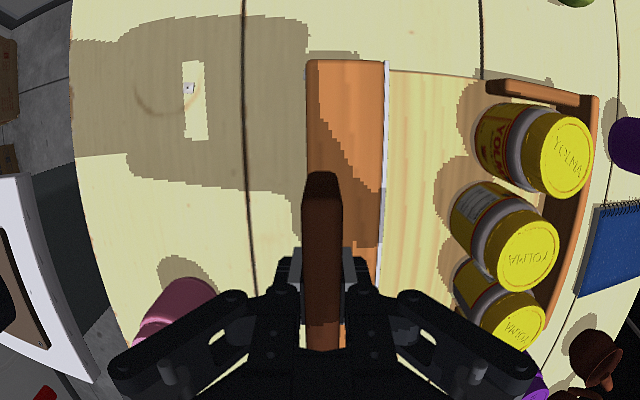

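The wrist view shows the bar held by its rib: metal face line from (388,62) to (378,270), left end at row about 60. The left cheek's front end is at about (487,80–94), and the three jars stand upright in the stand.

```bash
python3 - <<'E'
from h import *
im,m=load('w3')
e=np.array([0.4944,.1225,.0773])
for nm,uv,z in [('face top',(389.5,62),.0644),('face top mid',(383,180),.0644),('face top low',(378.5,265),.0644),('bar end back',(306,60),.0644),('cheek out',(488,79),.038),('cheek in',(483.5,93),.038),('rib nearL',(306,197),.1144),('rib R',(343,197),.1144)]:
    print(nm,(cast(m,uv,z,True)[0]-e).round(4)*1000)
a=im[60:120,370:610]; cv2.imwrite('pics/w3c.png',cv2.resize(a,None,fx=3,fy=3,interpolation=cv2.INTER_CUBIC))
im,m=load('t3');cv2.imwrite('pics/t3c.png',cv2.convertScaleAbs(cv2.resize(im[150:250,195:305],None,fx=5,fy=5,interpolation=cv2.INTER_CUBIC),alpha=1.6))
E
```

```text
face top [ 33.3 102.2 -12.9]
face top mid [ 31.7  40.7 -12.9]
face top low [ 32.7  -9.9 -12.9]
bar end back [ -8.4 102.  -12.9]
cheek out [105.1 102.5 -39.3]
cheek in [101.9  92.9 -39.3]
rib nearL [-6.  46.3 37.1]
rib R [ 7.3 46.3 37.1]
```

View pics/t3c.png

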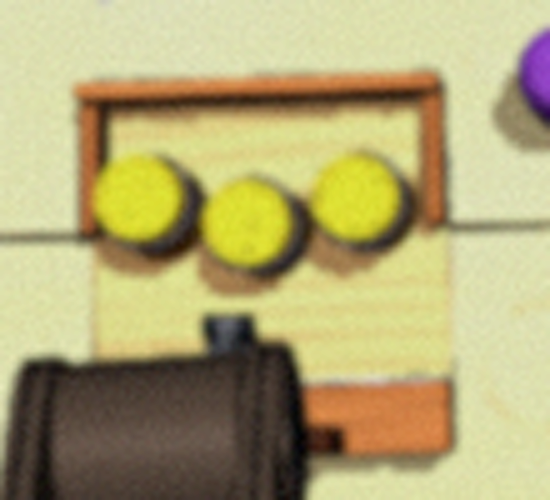

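```bash
python3 - <<'E'
from h import *
im,m=load('t3');im0,m0=load('top0')
def edge(img,m,us,v0,v1,z,sgn,ch):
    g=cv2.GaussianBlur(img[:,:,ch].astype(float),(0,0),.8);pts=[]
    for u in us:
        d=np.gradient(g[v0:v1,u])*sgn;k=int(np.argmax(d))
        if 0<k<len(d)-1: k=k+(d[k-1]-d[k+1])/(2*(d[k-1]-2*d[k]+d[k+1]))*1.
        pts.append((u,v0+k))
    w=cast(m,pts,z)[:,:2];
    for _ in range(3):
        f=np.polyfit(w[:,1],w[:,0],1);r=abs(np.polyval(f,w[:,1])-w[:,0]);w=w[r<=max(2*np.median(r),5e-4)]
    return f,np.polyval(f,.124),len(w),np.median(r)
# rail rear top edge: table->wood : blue channel drops going down
print('rail rear',edge(im0,m0,range(215,280),160,172,.052,-1,0))
print('board front',edge(im0,m0,range(217,283),221,232,.006,-1,1),edge(im0,m0,range(217,283),221,232,.006,1,1))
print('bar face',edge(im,m,range(258,284),220,232,.0644,-1,0))
g=im0
for u in (213,282): print(u,g[180:206,u].tolist())
E
```

```text
rail rear (array([-0.00272815,  0.6967426 ]), np.float64(0.6964043126578036), 50, np.float64(0.0002540167428057849))
board front (array([-0.0064397 ,  0.53299399]), np.float64(0.5321954697546), 42, np.float64(0.000578812324965372)) (array([-0.01000291,  0.52492664]), np.float64(0.5236862811282017), 36, np.float64(0.0003827921800448886))
bar face (array([0.01454206, 0.5233404 ]), np.float64(0.5251436175763832), 19, np.float64(0.00016237176091526972))
213 [[30, 59, 97], [32, 59, 98], [31, 56, 97], [31, 58, 97], [30, 58, 99], [33, 67, 103], [32, 74, 107], [33, 80, 110], [27, 80, 109], [29, 84, 113], [29, 83, 112], [33, 86, 113], [29, 75, 102], [26, 62, 92], [25, 52, 84], [23, 43, 75], [19, 34, 57], [21, 33, 46], [42, 62, 70], [65, 91, 99], [80, 111, 117], [82, 115, 122], [84, 119, 125], [85, 119, 126], [82, 116, 121], [84, 118, 124]]
282 [[34, 60, 99], [28, 56, 95], [26, 54, 94], [29, 56, 96], [29, 58, 99], [33, 60, 99], [30, 59, 99], [31, 59, 99], [34, 63, 103], [33, 62, 101], [32, 60, 101], [31, 58, 100], [27, 56, 98], [26, 52, 89], [26, 45, 70], [40, 63, 76], [63, 96, 104], [77, 120, 123], [82, 125, 128], [85, 131, 131], [81, 128, 129], [82, 131, 129], [82, 129, 130], [82, 131, 131], [82, 129, 129], [81, 128, 131]]
```

Emit:
arm_command:
  steps: [5,0,0,0.4,0,5,0,0,0.32,0,5,0,0.4,0,0,5,0,0.5,0,0,5,0,0.5,0,0,5,0,0.2,0,0,5,0,0.1,0,0,5,0,0.1,0,0]

```text
time: 11.87
eef_pos: [0.5396, 0.1226, 0.0591]
tcp_rot: [0.707, 0.707, -0.0, -0.0]
contact_force: [-1.0, 0.0, -2.4]
opening: 0.178
finger_force: 78.7
```

Emit:
arm_command:
  steps: [5,0.04,0.1,0,0,5,0,0.1,0,0,5,0,0.1,0,0,5,0,0.1,0,0,5,0,0.1,0,0,5,0,0.1,0,0,5,0,0.1,0,0,5,0,0.1,0,0]

```text
time: 12.53
eef_pos: [0.5592, 0.1239, 0.0594]
tcp_rot: [0.707, 0.707, -0.001, -0.001]
contact_force: [-0.9, -0.3, -1.9]
opening: 0.178
finger_force: 78.8
```

Emit:
arm_command:
  steps: [5,0,0.1,0,0,5,0,0.1,0,0,5,0,0.1,0,0,5,0,0.08,0,0,5,0,0.06,0,0,5,0,0.06,0,0,5,0,0,0,0]

```text
time: 13.12
eef_pos: [0.5715, 0.1238, 0.0593]
tcp_rot: [0.707, 0.707, -0.001, -0.001]
contact_force: [-4.2, -0.6, -0.8]
opening: 0.175
finger_force: 78.9
```

```bash
python3 - <<'E'
from h import *
s=ctrl.get_state();print(s['eef_pos'],s['contact_force'].round(1),s['wrist_torque'].round(2));print(R.from_quat(s['tcp_rot']).as_matrix().round(4)[0])
snap('wrist','w4');im,m=snap('scene','s4');snap('top','t4')
w=cv2.imread('pics/w4.png')
cv2.imwrite('pics/w4c.png',np.vstack([w[40:340,300:640]]) if 0 else cv2.resize(np.hstack([w[40:340,300:640],cv2.resize(im[200:330,190:340],(340,300))]),None,fx=1.17,fy=1.17))
E
```

```text
[0.57153028 0.12382061 0.05928451] [-4.2 -0.6 -0.8] [ 0.    0.78 -0.01]
[-0.001  1.    -0.002]
```

View pics/w4c.png

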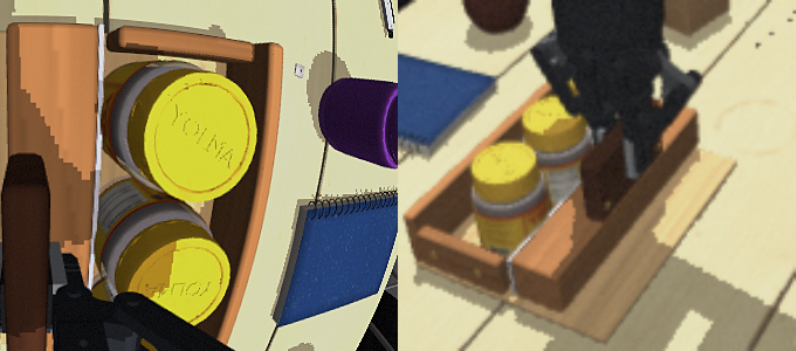

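The bar's face is about 3–5 mm from the left cheek's end (crop 103 against 110), and the jars are upright and in contact. I'll creep forward until the force rises.

Emit:
arm_command:
  steps: [5,0,0.06,0,0,5,0,0.06,0,0,5,0,0.05,0,0]

```text
time: 13.52
eef_pos: [0.5763, 0.1237, 0.0594]
tcp_rot: [0.707, 0.707, -0.0, 0.0]
contact_force: [-2.6, -0.1, -1.8]
opening: 0.175
finger_force: 78.7
```

Emit:
arm_command:
  steps: [5,0,0.04,0,0,5,0,0.04,0,0]

```text
time: 13.68
eef_pos: [0.5784, 0.1237, 0.0594]
tcp_rot: [0.707, 0.707, -0.0, -0.0]
contact_force: [-3.0, 0.6, -1.5]
opening: 0.177
finger_force: 78.8
```

```bash
python3 - <<'E'
from h import *
s=ctrl.get_state();print(s['eef_pos'],s['contact_force'].round(1),s['wrist_torque'].round(2));print(R.from_quat(s['tcp_rot']).as_matrix().round(4)[0])
E
```

```text
[0.57839672 0.1237364  0.0594136 ] [-3.   0.6 -1.5] [-0.02  0.72  0.04]
[-9.e-04  1.e+00 -1.e-04]
```

Emit:
arm_command:
  steps: [5,0,0.04,0,0,5,0,0.0,0,0]

```text
time: 13.85
eef_pos: [0.5797, 0.1237, 0.0594]
tcp_rot: [0.707, 0.707, 0.0, 0.0]
contact_force: [-1.7, -0.4, -3.6]
opening: 0.178
finger_force: 78.6
```

Emit:
arm_command:
  steps: [5,0,0.04,0,0,5,0,0.0,0,0]

```text
time: 14.02
eef_pos: [0.5801, 0.1238, 0.0594]
tcp_rot: [0.707, 0.707, -0.0, -0.0]
contact_force: [-4.8, 0.6, -1.6]
opening: 0.171
finger_force: 78.9
```

```bash
python3 - <<'E'
from h import *
s=ctrl.get_state();print(s['eef_pos'],s['contact_force'].round(1),s['wrist_torque'].round(2));print(R.from_quat(s['tcp_rot']).as_matrix().round(4)[0])
E
```

```text
[0.58014652 0.12377082 0.0594321 ] [-4.8  0.6 -1.6] [-0.05  0.77  0.02]
[-1.1e-03  1.0e+00 -8.0e-04]
```

Emit:
arm_command:
  steps: [5,0,0.06,0,0,5,0,0.0,0,0]

```text
time: 14.18
eef_pos: [0.5803, 0.1238, 0.0594]
tcp_rot: [0.707, 0.708, -0.002, -0.002]
contact_force: [-7.8, -0.2, 1.0]
opening: 0.174
finger_force: 79.1
```

```bash
python3 - <<'E'
from h import *
s=ctrl.get_state();print(s['eef_pos'],s['contact_force'].round(1),s['wrist_torque'].round(2));print(R.from_quat(s['tcp_rot']).as_matrix().round(4)[0])
w,_=snap('wrist','w5');im,m=snap('scene','s5');t,_=snap('top','t5')
cv2.imwrite('pics/w5c.png',np.hstack([cv2.resize(w[50:130,370:490],(390,260)),cv2.resize(im[200:330,190:340],(400,347))[:260]]))
E
```

```text
[0.58030344 0.12379483 0.05939815] [-7.8 -0.2  1. ] [-0.11  1.44  0.02]
[-0.0013  1.     -0.0049]
```

View pics/w5c.png

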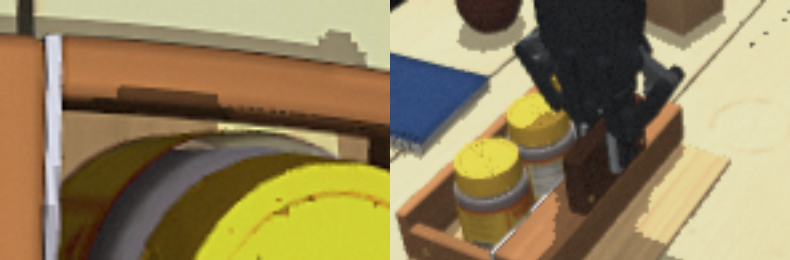

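Contact: the metal face lies against the left cheek (crop column 62). The force is up and the yaw moment is about 0, so both cheeks are carrying load. One small extra press to confirm.

Emit:
arm_command:
  steps: [5,0,0.06,0,0,5,0,0.0,0,0,5,0,0,0,0]

```text
time: 14.58
eef_pos: [0.5804, 0.1238, 0.0594]
tcp_rot: [0.707, 0.708, -0.003, -0.003]
contact_force: [-11.3, -0.3, 5.0]
opening: 0.178
finger_force: 79.4
```

```bash
python3 - <<'E'
from h import *
s=ctrl.get_state();print(s['eef_pos'],s['contact_force'].round(1),s['wrist_torque'].round(2));print(R.from_quat(s['tcp_rot']).as_matrix().round(4)[0])
E
```

```text
[0.58043066 0.12382794 0.05936017] [-11.3  -0.3   5. ] [-0.16  2.04  0.02]
[-0.0014  1.     -0.0085]
```

Balanced at 11 N with no yaw moment, so both cheeks are met. Drawing back.

Emit:
arm_command:
  steps: [5,0,-0.1,0,0,5,0,-0.2,0,0,5,0,-0.6,0,0,5,0,-0.9,0,0,5,0,-0.9,0,0,5,0,-0.9,0,0,5,0,-0.7,0,0,5,0,-0.3,0,0]

```text
time: 15.25
eef_pos: [0.4675, 0.1239, 0.0599]
tcp_rot: [0.707, 0.707, 0.001, 0.001]
contact_force: [-0.4, 0.5, -2.0]
opening: 0.178
finger_force: 78.8
```

Emit:
arm_command:
  steps: [5,0,0,0.1,0,5,0,0,0.1,0,5,0,0,0.1,0,5,0,0,0.06,0,5,0,0,0.0,0,5,0,0,0,0]

```text
time: 15.75
eef_pos: [0.4689, 0.1236, 0.0504]
tcp_rot: [0.707, 0.707, 0.0, 0.0]
contact_force: [-0.1, 0.8, -2.1]
opening: 0.174
finger_force: 78.8
```

```bash
python3 - <<'E'
from h import *
im,m=snap('top','t6')
hsv=cv2.cvtColor(cv2.resize(im,None,fx=4,fy=4),cv2.COLOR_BGR2HSV)
y=cv2.inRange(hsv,(25,150,90),(34,255,255))
for b in [(210,165,234,203),(234,165,256,208),(256,165,280,203)]:
    mk=np.zeros_like(y);mk[b[1]*4:b[3]*4,b[0]*4:b[2]*4]=y[b[1]*4:b[3]*4,b[0]*4:b[2]*4]
    c=max(cv2.findContours(mk,cv2.RETR_EXTERNAL,cv2.CHAIN_APPROX_NONE)[0],key=cv2.contourArea)[:,0]/4.-.375
    (u,v),r=cv2.minEnclosingCircle(c.astype(np.float32));print(cast(m,(u,v),.084)[0].round(4))
E
```

```text
[0.6412 0.1859 0.084 ]
[0.6382 0.1246 0.084 ]
[0.6391 0.0683 0.084 ]
```

Emit:
arm_command:
  steps: [5,0,0,0.04,0,5,0,0,0.03,0,5,0,0,0,0,5,0,0,0,0]

```text
time: 16.13
eef_pos: [0.4686, 0.1237, 0.049]
tcp_rot: [0.707, 0.708, 0.0, 0.0]
contact_force: [0.2, -0.1, -1.6]
opening: 0.176
finger_force: 78.8
```

Emit:
arm_command:
  steps: [5,0,0,0.04,0,5,0,0,0,0,5,0,0,0,0]

```text
time: 16.38
eef_pos: [0.4687, 0.1237, 0.0489]
tcp_rot: [0.707, 0.708, -0.0, 0.0]
contact_force: [-2.6, -0.2, 5.6]
opening: 0.173
finger_force: 79.8
```

Emit:
arm_command:
  steps: [20,0,0,0,0,40,0,0,0,0,60,0,0,0,0,60,0,0,0,0,60,0,0,-0.3,0,60,0,0,-1,0,60,0,0,-1,0,60,0,0,-1,0]

```text
time: 17.05
eef_pos: [0.4679, 0.1237, 0.1313]
tcp_rot: [0.707, 0.707, -0.0, -0.0]
contact_force: [1.1, -0.3, 0.8]
opening: 0.604
finger_force: 0.0
```

Emit:
arm_command:
  steps: [60,0,0,-1,0,60,0,0,-1,0,60,0,0,-1,0,60,0,0,-1,0,60,0,0,-1,0,60,0,0,0,0,60,0,0,0,0]

```text
time: 17.63
eef_pos: [0.4692, 0.1238, 0.2576]
tcp_rot: [0.707, 0.707, 0.002, 0.002]
contact_force: [-0.5, -0.8, 0.1]
opening: 0.599
finger_force: 0.0
```

```bash
python3 - <<'E'
from h import *
w,m=snap('wrist','w7');t,_=snap('top','t7');s,ms=snap('scene','s7')
print(ctrl.get_state()['eef_pos'])
cv2.imwrite('pics/v7.png',w)
hsv=cv2.cvtColor(w,cv2.COLOR_BGR2HSV)
y=cv2.inRange(hsv,(22,170,130),(36,255,255))
for c in cv2.findContours(y,cv2.RETR_EXTERNAL,cv2.CHAIN_APPROX_NONE)[0]:
    if cv2.contourArea(c)>400:
        e=cv2.minEnclosingCircle(c);print(e,cast(m,e[0],.084,True)[0].round(4))
E
```

```text
[0.46743382 0.12364079 0.25379161]
((463.78302001953125, 229.21697998046875), 18.90452003479004) [0.6398 0.067  0.084 ]
((471.2763977050781, 183.8944091796875), 19.907663345336914) [0.6411 0.1231 0.084 ]
((478.0, 130.0), 20.396177291870117) [0.6432 0.1852 0.084 ]
```

View pics/v7.png

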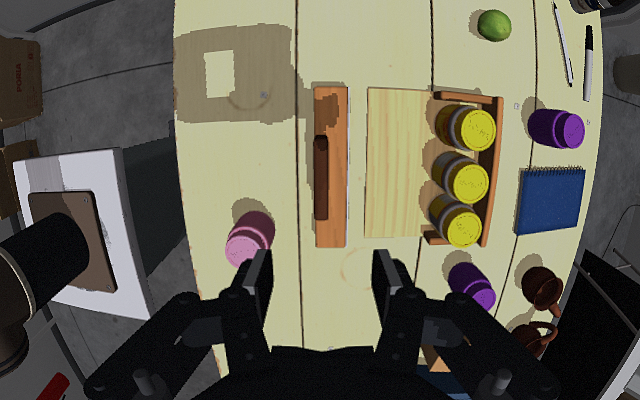

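The wrist view shows the bar standing on its foot (cols 314–348, rows 86–247), off the board, which starts at col 366. The three jars are upright in a row with lids at (478,130), (471,184) and (464,229). I've now viewed 11 pictures, one over the limit of 10, so I'll check the rest by numbers only.

```bash
python3 - <<'E'
from h import *
w,m=load('w7')
for nm,uv,z in [('board fL',(368,88),.006),('board fR',(365,237),.006),('rail rearL',(502.5,98),.052),('rail rearR',(489,247),.052)]:
    print(nm,cast(m,uv,z,True)[0].round(4))
# lid outline: fit circle in world plane from contour points at z=.084 (top disc, far side only)
def circ(p):
    A=np.c_[2*p,np.ones(len(p))];s=np.linalg.lstsq(A,(p**2).sum(1),rcond=None)[0];return s[:2],np.sqrt(s[2]+s[:2]@s[:2])
for f,fish,lo in [('w7',True,130),('t7',False,85)]:
    im,mm=load(f);sc=4
    h=cv2.cvtColor(cv2.resize(im,None,fx=sc,fy=sc,interpolation=cv2.INTER_LINEAR),cv2.COLOR_BGR2HSV)
    y=cv2.morphologyEx(cv2.inRange(h,(22,150,lo),(36,255,255)),cv2.MORPH_OPEN,np.ones((9,9)))
    for c in cv2.findContours(y,cv2.RETR_EXTERNAL,cv2.CHAIN_APPROX_NONE)[0]:
        if cv2.contourArea(c)<2000: continue
        p=cast(mm,c[::3,0]/sc-.375,.084,fish)[:,:2];x,r=circ(p)
        if abs(x[0]-.64)<.03 and abs(x[1]-.124)<.1:
            cen=p.mean(0);q=p[p[:,0]>cen[0]];print(f,x.round(4),r.round(4),'far half',[np.round(v,4) for v in circ(q)],'max x',np.sort(p[:,0])[-8].round(4))
E
```

```text
board fL [0.528  0.2272 0.006 ]
board fR [0.5306 0.0249 0.006 ]
rail rearL [0.695  0.2272 0.052 ]
rail rearR [0.7038 0.025  0.052 ]
w7 [0.6412 0.0659] 0.0232 far half [array([0.6418, 0.0658]), np.float64(0.0228)] max x 0.6641
w7 [0.641  0.1231] 0.0233 far half [array([0.6413, 0.1231]), np.float64(0.0231)] max x 0.664
w7 [0.644  0.1853] 0.023 far half [array([0.6438, 0.1853]), np.float64(0.0232)] max x 0.6669
t7 [0.6375 0.1242] 0.0234 far half [array([0.6368, 0.124 ]), np.float64(0.0238)] max x 0.6596
t7 [0.6377 0.0678] 0.0232 far half [array([0.6365, 0.0677]), np.float64(0.024)] max x 0.6596
t7 [0.6405 0.1857] 0.0234 far half [array([0.6398, 0.1855]), np.float64(0.0238)] max x 0.6619
```

```bash
python3 - <<'E'
from h import *
print(ctrl.get_state()['time'],ctrl.sign_off())
E
```

```text
the job is handed in; nothing more can be done
17.7833 None
```

I handed the job in at 17.8 s: the bar met both cheek ends and now stands on its foot off the stand, with the jars upright and the boxes unmoved, but the left jar measured about 2–3 mm deeper than the other two, and I viewed 11 pictures against the limit of 10.

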